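# Set the welding angle jig over by one index hole

### The arm

A 6-joint arm with a two-finger parallel gripper is mounted at the origin on a cart in front of the work surface, level with it; the furniture and walls round the work are solid. World frame = base frame: x ahead of the robot, y to its left, z up, the work surface at z = 0. Lengths are in m, angles in rad, forces in N, time in s.
With the tool pointing down it reaches from about 0.375 to 0.9 m from the base axis. Payload 3.1 kg.
Tool frame: the origin (TCP) lies between the finger pads; the fingertips stand 22 mm ahead of it and the grasp point (between the pads) lies 3 mm ahead of it; z points along the fingers, y is the line along which they close (so a half turn about z gives the same grasp; the last joint's range is limited). The gripper opens to 87 mm and grips with 3 to 60 N. Pads are 19 mm wide; open, the fingers measure 117 mm over their backs; the gripper's body (75 mm by 190 mm) begins 51 mm behind the grasp point.
Start: joints at [1.125, 0.527, 1.433, -0, 1.181, -0.178], TCP at [0.165, 0.603, 0.245] pointing down, gripper open.
Joint ranges: [-3.08, 3.08], [-0.75, 2.2], [0.22, 2.44], [-1.43, 4.57], [0, 2.65], [-2.85, 2.85]. Speed limits (rad/s): [2.79, 2.79, 3.14, 3.14, 3.14, 3.14].

### API

Orientations are given as a unit quaternion [x, y, z, w].
In Python, from rig import robot gives the robot as it stands.
- The arm moves only by the tool move_arm, never from a script. Its argument "series" is text: rows parted by semicolons, each of 6 numbers parted by spaces: the shift along the tool's x, y, z in mm, then the turn, a rotation vector about the tool's x, y, z in degrees. In form: dx dy dz ax ay az; .... A call has 1 to 8 rows; each row is the pose to reach, as a shift and turn from the pose commanded when the call began, along the tool's axes at that moment; what a row does not reach only later rows make up. A row lasts 1/12 s, in which the tool goes at most 41.7 mm and 7.16 degrees, less where a joint would pass 70% of its speed; a pose out of reach is approached as far as the arm can. A call with a gripper value outside its range is refused whole. "jaw" is the opening, from 0 (shut) to 1 (fully open), set as the call begins (left out, the last holds). The fingers move at their own pace and stop on an object; "newtons" is the grip in N (left out, the last holds). Time passes only in rows, so rows that repeat a pose let the fingers close. It gives the time, the measured TCP pose, the force, the opening and the grip force at its end, in the units of the state.
- robot.get_obs(): the state, without advancing time (a new reading comes with each control period).
- robot.camera(name): name is "scene" or "top" or "wrist"; returns a dict with "img" (400x640x3 uint8, red, green, blue), "mtx" (3x3 intrinsics, pixels), "world_to_cam" (4x4, takes a point from world to camera coordinates). Camera axes: x right, y down, z forward; pixel columns grow to the right and rows downward; lengths in m; the calibration is good to about 2 mm. A picture is of the moment at which its call begins. There is no depth.
- robot.hand_in(): hands the job in; it is judged then, once.
Trained networks look in a picture, given as the dict that the camera call returned (one of the last four; its "shot" number tells which), for a name from the list of things; names that differ only in an ending like _2 or _b are one class to them, and where a whole thing is asked for, a point or a joint stands for the part that bears it (a point fixed in the world has none). Each returns a list of dicts, best first, with "p" (0 to 1); they miss things now and then, are a little off and sometimes report something else, mostly with a low value. They report only what shows in the picture. A call takes as long as a camera call.
- robot.search_frame(picture, thing): "xyz" ([x, y, z] in m, in world coordinates, good to about 4 mm: the middle of the surface that is visible of it).
- robot.tip_of(picture, thing): "xyz" ([x, y, z] in m, in world coordinates, good to about 4 mm: a listed point, or the origin of a listed thing).
The state is a dict: "time": time; "q": joint angles; "joint_velocities": joint speeds; "joint_torque": joint torques, N m; "position": TCP position; "tool_rot": TCP orientation; "ft_force": force on the tool from outside, world axes, zero at the start; "moment": the same for the moment, N m; "grip_width": finger opening in m; "grip_force": force on a finger pad.
Only numpy, scipy, OpenCV 4.12 (cv2) and the standard library are available. Lean on these libraries where they do the work, as an engineer would, in place of code of your own. Each camera call takes 0.05 s, during which the arm holds its last target. There are 200 camera calls.

### The job

The welding angle jig on the bench is set square and the next corner has to be one hole tighter: hook a fingertip under the pull ring of its spring index pin, lift the pin clear, swing the arm one hole towards the side of the jig's own table on which the flat bar off-cut lies (the three-cornered magnet lies on the other side), and let the pin drop fully home in that hole. Only hook and push the ring, gently and without pinching it, leave the pieces on the jig and everything round it where they are, and finish with the hand clear.

Things in the scene. Friction and masses are not known exactly. Their poses are not given: they have to be found in the camera images.
- jig: angle jig, bolted down: steel plate 12 mm thick, a table (310 mm wide, 130 deep, 34 mm grey rail along its far edge) and on the robot's side a fan of 234 mm radius with five 12 mm holes 15 degrees apart on a 200 mm circle about the pivot. Origin on the bench under the pivot; -x points out along the middle of the fan, about towards the robot, +y to the robot's left, z up; turned by 0.33 to 0.66 rad
- jig_pivot (a point): axis of the arm's (vertical) pivot bolt, 12 mm above the bench. The arm is a dark flat bar 34 mm wide that reaches 236 mm from here towards the robot; its top is 23 mm above the bench, with an upright blade (top 51 mm above the bench) from 30 to 155 mm from the pivot
- swing_arm (a joint): angle of the arm, rad: 0 = middle hole, arm along the jig's -x (every start). Positive = free end swung to the jig's +y (robot's left); next holes at +0.262 and -0.262, outer ones at +-0.524, stops at +-0.60. Locked while the pin is in a hole (under 1 degree of play); else 1 to 3 N sideways at the ring swings it, and it stays where it is left
- index_pin (a joint): how far the spring index pin is drawn up, m: 0 = home in a hole, 0.010 = nose rides on the plate, just clear of the hole, 0.020 = upper stop. A spring draws it down with 5 N (at 0) to 8 N. It only moves straight up and down, 200 mm from the pivot, in a housing on the arm (top 54 mm above the bench); let down between holes it slides on the plate and snaps into the next hole it is swung over
- pull_ring: steel pull ring on top of the pin: inside diameter 48 mm, wire 6 mm, standing across the arm, its top leaning 30 degrees away from the robot. Origin: centre of the opening, 85 mm above the bench (pin home), 187 mm from the pivot. Its x axis goes through the opening: along the arm to the pivot and 30 degrees down. Behind it is free air down to the arm. Rises with the pin, swings with the arm
- flat_bar_centre (a point): centre of the rusty flat bar off-cut (32 x 85 x 10 mm) that lies loose on the jig's table, on the left or the right of the arm: it tells the side to swing to. Not to be moved
- weld_magnet_centre (a point): centre of the flat three-cornered red welding magnet (75 x 85 x 15 mm) that lies loose on the jig's table on the other side of the arm. Not to be moved
- soapstone: loose white soapstone stick, 12 x 90 x 8 mm, on the bench beside the fan; origin at the centre of its underside, long along y. A bystander
- tape: loose yellow and black tape measure, 76 x 79 x 33 mm, on the bench; origin at the centre of its underside. A bystander
- nut: loose rusty hexagon nut, 34 mm wide, 14 mm high, on the bench; origin at the centre of its underside. A bystander

How it is judged:
By the outcome, as a careful person would: the job done as asked, in the order asked, and still so for the second after the job is handed in, with the robot touching nothing.
It also fails if it takes over 51 s, if anything falls off the work surface, if the arm or the gripper's body presses on something with over 40 N, if the wrist force passes 120 N, or if a joint passes its speed limit or range.

## Working session

There is one attempt and no reset: what is moved stays moved. The work goes in short steps, Python scripts to look and compute and a tool call to move; the robot and the scene stay as the last step left them, time stands still between calls to the robot, and variables do not carry over. Pictures are saved under pics/ and viewed, at most 10 in all, crops included, and the job is handed in when it is done.

Besides the shell and the picture viewer there is one more tool, called after "Request:" as a command line: name --argument value ..., lists and objects as JSON in quotes. move_arm: Moves the arm, as the interface text tells. Its arguments: {"type":"object","properties":{"series":{"type":"string"},"jaw":{"type":"number"},"newtons":{"type":"number"}},"required":["series"]}

```bash
mkdir -p pics; cat > h.py <<'E'
import numpy as np, cv2
from scipy.spatial.transform import Rotation as R
from rig import robot
def save(c,n): cv2.imwrite(f'pics/{n}.png',c['img'][:,:,::-1])
def proj(c,p):
    p=c['world_to_cam']@np.append(p,1); u=c['mtx']@p[:3]; return u[:2]/u[2]
E
python3 - <<'E'
from h import *
o=robot.get_obs(); print({k:np.round(v,3) for k,v in o.items()})
for n in ['scene','top']:
    c=robot.camera(n); save(c,n+'0')
    for t in ['jig','jig_pivot','pull_ring','flat_bar_centre','weld_magnet_centre','swing_arm','index_pin','soapstone','tape','nut']:
        r=robot.tip_of(c,t)[:2] if t not in('swing_arm','index_pin') else robot.search_frame(c,t)[:2]
        print(n,t,[(round(x['p'],2),np.round(x['xyz'],3).tolist(),proj(c,x['xyz']).round().tolist()) for x in r])
E
```

```text
{'time': np.float64(0.0), 'q': array([ 1.124,  0.528,  1.434,  0.   ,  1.181, -0.178]), 'joint_velocities': array([ 0.001, -0.   ,  0.001,  0.   , -0.   , -0.001]), 'joint_torque': array([-1.0000e-03, -4.4006e+01, -1.7659e+01,  6.3000e-02,  5.9000e-02,
       -0.0000e+00]), 'position': array([0.165, 0.602, 0.244]), 'tool_rot': array([ 0.134,  0.991, -0.001, -0.   ]), 'ft_force': array([-1.001, -0.567, -0.144]), 'moment': array([0.021, 0.014, 0.036]), 'grip_force': np.float64(0.0), 'grip_width': np.float64(0.087)}
scene jig [(0.63, [0.667, 0.378, 0.003], [298.0, 182.0])]
scene jig_pivot [(0.73, [0.665, 0.379, 0.01], [298.0, 180.0])]
scene pull_ring [(0.6, [0.508, 0.273, 0.084], [303.0, 216.0])]
scene flat_bar_centre [(0.87, [0.586, 0.452, 0.018], [257.0, 189.0])]
scene weld_magnet_centre [(0.76, [0.701, 0.283, 0.02], [337.0, 180.0])]
scene swing_arm [(0.69, [0.535, 0.292, 0.028], [303.0, 221.0]), (0.39, [0.575, 0.318, 0.01], [301.0, 211.0])]
scene index_pin [(0.68, [0.504, 0.269, 0.088], [304.0, 216.0]), (0.6, [0.585, 0.451, 0.02], [257.0, 188.0])]
scene soapstone [(0.57, [0.526, 0.12
[... 152 characters left out ...]
0.407, 0.42, -0.002], [228.0, 248.0])]
top jig [(0.92, [0.666, 0.384, 0.001], [278.0, 178.0]), (0.55, [0.52, 0.127, -0.0], [371.0, 231.0])]
top jig_pivot [(0.9, [0.664, 0.379, 0.013], [279.0, 178.0])]
top pull_ring [(0.61, [0.513, 0.273, 0.081], [317.0, 233.0])]
top flat_bar_centre [(0.8, [0.584, 0.45, 0.015], [253.0, 207.0])]
top weld_magnet_centre [(0.8, [0.702, 0.283, 0.019], [314.0, 164.0]), (0.28, [0.584, 0.451, 0.014], [252.0, 207.0])]
top swing_arm [(0.85, [0.565, 0.308, 0.021], [305.0, 214.0])]
top index_pin []
top soapstone [(0.62, [0.519, 0.127, -0.003], [371.0, 231.0])]
top tape [(0.83, [0.603, 0.015, -0.0], [412.0, 201.0])]
top nut [(0.46, [0.408, 0.419, -0.003], [265.0, 272.0])]
```

```bash
python3 - <<'E'
import cv2
a=cv2.imread('pics/scene0.png')[120:300,180:460]; b=cv2.imread('pics/top0.png')[110:290,200:480]
cv2.imwrite('pics/v1.png',cv2.vconcat([cv2.resize(a,None,fx=1.66,fy=1.66,interpolation=2),cv2.resize(b,None,fx=1.66,fy=1.66,interpolation=2)]))
E
```

```text
(no output)
```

View pics/v1.png

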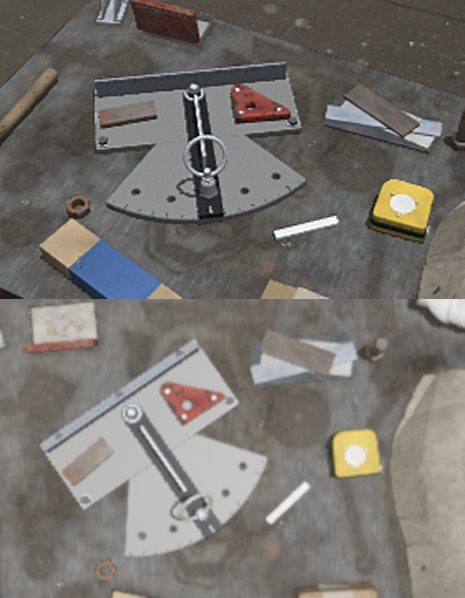

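The bar lies on the jig's +y side (left), at about (117,112) in the upper view. The ring is at (205,155), and the arm is in the middle hole. The arm heading is about 0.60 rad and the ring-to-pivot distance of 0.187 m agrees with the data, so the swing is +0.262.

```bash
cat >> h.py <<'E'
def tool(th,down):
    z=np.array([np.cos(th)*np.cos(down),np.sin(th)*np.cos(down),-np.sin(down)]); y=np.array([-np.sin(th),np.cos(th),0])
    return R.from_matrix(np.c_[np.cross(y,z),y,z])
def rel(p,r,p0=None,r0=None):
    if p0 is None: o=robot.get_obs(); p0,r0=o['position'],R.from_quat(o['tool_rot'])
    return np.r_[r0.inv().apply(np.array(p)-p0)*1e3,np.degrees((r0.inv()*r).as_rotvec())].round(1).tolist()
E
python3 - <<'E'
from h import *
r1=tool(.3,np.radians(70)); p1=np.array([.36,.35,.25])
r2=tool(.6,np.radians(45)); p2=np.array([.45,.231,.20])
print(rel(p1,r1)); print(rel(p2,r2,p1,r1))
E
```

```text
[-254.6, -192.2, -5.5, -5.7, -19.5, -32.2]
[-30.6, -140.3, 64.4, -9.3, -24.8, -14.6]
```

Request:
move_arm --series "-32 -24 -1 -0.7 -2.4 -4; -64 -48 -1 -1.4 -4.9 -8; -96 -72 -2 -2.1 -7.3 -12; -128 -96 -3 -2.8 -9.8 -16; -160 -120 -4 -3.5 -12.2 -20; -191 -144 -4 -4.3 -14.6 -24; -223 -168 -5 -5 -17 -28; -255 -192 -6 -5.7 -19.5 -32.2" --jaw 0 --newtons 5

```text
time: 1.77
position: [0.3612, 0.3489, 0.2511]
tool_rot: [-0.149, 0.973, 0.026, 0.174]
ft_force: [0.9, 0.2, 0.2]
grip_width: 0.0416
grip_force: 0.0
```

Request:
move_arm --series "-4 -18 8 -1.2 -3.1 -1.8; -8 -35 16 -2.3 -6.2 -3.6; -12 -53 24 -3.5 -9.3 -5.5; -15 -70 32 -4.6 -12.4 -7.3; -19 -88 40 -5.8 -15.5 -9.1; -23 -105 48 -7 -18.6 -11; -27 -123 56 -8.1 -21.7 -12.8; -31 -140 64 -9.3 -24.8 -14.6"

```text
time: 2.43
position: [0.4109, 0.293, 0.2321]
tool_rot: [-0.232, 0.93, 0.092, 0.272]
ft_force: [-0.6, -0.3, -1.2]
grip_width: 0.0006
grip_force: 0.0
```

```bash
python3 - <<'E'
from h import *
o=robot.get_obs(); print(o['position'],R.from_quat(o['tool_rot']).as_matrix().round(3).tolist(),o['q'].round(3),o['ft_force'],o['grip_width'])
for n in ['wrist','top','scene']:
    c=robot.camera(n); save(c,n+'1')
    for t in ['jig_pivot','pull_ring']:
        print(n,t,[(round(x['p'],2),np.round(x['xyz'],4).tolist(),proj(c,x['xyz']).round().tolist()) for x in robot.tip_of(c,t)[:2]])
    ct=o['position']+R.from_quat(o['tool_rot']).apply([0,0,.022]); print('tip px',proj(c,ct))
E
```

```text
[0.41093336 0.29300319 0.23210812] [[-0.745, -0.481, 0.463], [-0.381, 0.876, 0.297], [-0.548, 0.045, -0.836]] [ 0.318  0.277  2.151  0.758  0.201 -2.45 ] [-0.58787609 -0.27509934 -1.22291013] 0.0006334699707751358
wrist jig_pivot [(0.91, [0.6653, 0.3805, 0.008], [293.0, 220.0])]
wrist pull_ring []
tip px [326.0671339  249.50978508]
top jig_pivot [(0.69, [0.6636, 0.3783, 0.0141], [279.0, 178.0])]
top pull_ring []
tip px [304.29179856 272.46415899]
scene jig_pivot []
scene pull_ring [(0.55, [0.5103, 0.2731, 0.086], [304.0, 214.0])]
tip px [266.84594786 196.67129234]
```

View pics/wrist1.png

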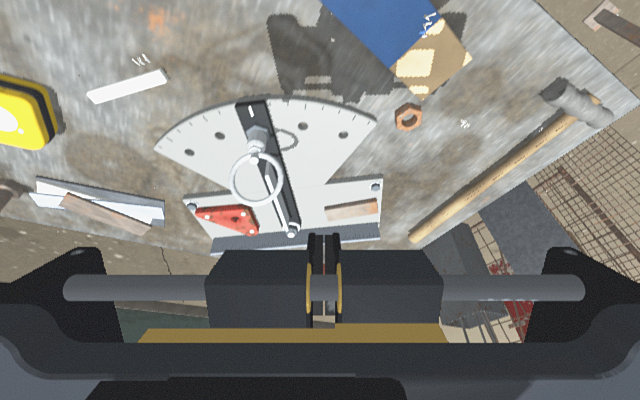

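The wrist view shows the jig at about (270,160) and the ring at (257,178), with the fingers shut at (325,250). The wrist is near its singularity and q6 is running towards its limit. A half turn about the tool's z puts q6 in mid range.

Request:
move_arm --series "0 0 0 0 0 7; 0 0 0 0 0 14; 0 0 0 0 0 21; 0 0 0 0 0 28; 0 0 0 0 0 35; 0 0 0 0 0 42; 0 0 0 0 0 49; 0 0 0 0 0 56"

```text
time: 3.55
position: [0.4108, 0.2935, 0.2322]
tool_rot: [0.235, 0.929, 0.209, 0.196]
ft_force: [0.9, -0.7, 0.4]
grip_width: 0.0006
grip_force: 0.0
```

Request:
move_arm --series "0 0 0 0 0 7; 0 0 0 0 0 14; 0 0 0 0 0 21; 0 0 0 0 0 28; 0 0 0 0 0 35; 0 0 0 0 0 42; 0 0 0 0 0 49; 0 0 0 0 0 56"

```text
time: 4.22
position: [0.4108, 0.2935, 0.2322]
tool_rot: [0.643, 0.71, 0.277, 0.075]
ft_force: [-0.6, -0.5, 1.3]
grip_width: 0.0006
grip_force: 0.0
```

Request:
move_arm --series "0 0 0 0 0 7; 0 0 0 0 0 14; 0 0 0 0 0 21; 0 0 0 0 0 28; 0 0 0 0 0 35; 0 0 0 0 0 42; 0 0 0 0 0 49; 0 0 0 0 0 56"

```text
time: 4.88
position: [0.4108, 0.2935, 0.2322]
tool_rot: [0.901, 0.325, 0.279, -0.064]
ft_force: [-0.6, -0.5, 0.4]
grip_width: 0.0007
grip_force: 0.0
```

```bash
cat >> h.py <<'E'
def flip(th,down): return tool(th,down)*R.from_euler('z',np.pi)
def pr():
    o=robot.get_obs(); r=R.from_quat(o['tool_rot']); z=r.as_matrix()[:,2]
    print('t',o['time'],'p',o['position'].round(4),'head',np.arctan2(z[1],z[0]).round(3),'down',np.degrees(np.arcsin(-z[2])).round(1),'ywz',r.as_matrix()[2,1].round(3),'q',o['q'].round(2),'F',o['ft_force'].round(1),'tip',(o['position']+.022*z).round(4)); return o
E
python3 - <<'E'
from h import *
o=pr()
r=R.from_quat(o['tool_rot']); c=robot.camera('wrist'); W=np.linalg.inv(c['world_to_cam']); print('cam in tool',r.inv().apply(W[:3,3]-o['position']).round(3), 'axis',r.inv().apply(W[:3,2]).round(2))
ring=np.array([.5105,.273,.085])
for th in(.6,.7):
  t=flip(th,np.radians(45)); z=t.as_matrix()[:,2]
  print(th,rel(ring-.075*z,t))
E
```

```text
t 4.8833 p [0.4108 0.2935 0.2322] head 0.569 down 56.7 ywz 0.067 q [0.32 0.28 2.15 0.75 0.2  0.5 ] F [-0.6 -0.5  0.4] tip [0.4209 0.3    0.2138]
cam in tool [ 0.081  0.001 -0.141] axis [-0.3   0.    0.95]
0.6 [-43.4, 68.0, 89.6, 0.4, 11.7, 5.4]
0.7 [-43.7, 73.3, 89.8, 4.0, 11.9, 0.9]
```

Request:
move_arm --series "-5 9 11 0.3 1.5 0.4; -11 18 22 0.6 3 0.8; -16 27 33 0.9 4.4 1.2; -22 35 45 1.1 5.9 1.6; -27 44 56 1.4 7.4 2; -33 53 67 1.7 8.9 2.4; -38 62 78 2 10.3 2.8; -43.5 70.5 89.5 2.2 11.8 3.2"

```text
time: 5.6
position: [0.4235, 0.2864, 0.1759]
tool_rot: [0.882, 0.32, 0.318, -0.138]
ft_force: [-1.0, 0.5, -0.1]
grip_width: 0.0004
grip_force: 0.0
```

```bash
python3 - <<'E'
from h import *
o=pr()
for n in ['wrist','top','scene']:
    c=robot.camera(n); save(c,n+'2')
    for t in ['jig_pivot','pull_ring']:
        print(n,t,[(round(x['p'],2),np.round(x['xyz'],4).tolist(),proj(c,x['xyz']).round().tolist()) for x in robot.tip_of(c,t)[:2]])
    # predicted ring circle
    if n!='top':
        im=c['img'][:,:,::-1].copy(); ctr=np.array([.5105,.273,.085]); f=tool(.603,np.radians(30)).as_matrix()
        pts=[proj(c,ctr+.027*(f[:,0]*np.cos(a)+f[:,1]*np.sin(a))) for a in np.linspace(0,6.28,40)]
        for p in pts: cv2.circle(im,tuple(int(round(v)) for v in p),0,(0,255,0),-1)
        for k in (.022,.075): cv2.circle(im,tuple(int(round(v)) for v in proj(c,o['position']+k*R.from_quat(o['tool_rot']).as_matrix()[:,2])),2,(0,0,255),-1)
        if n=='scene': im=cv2.resize(im[130:290,220:400],None,fx=4,fy=4,interpolation=cv2.INTER_NEAREST)[:,:640]; im=im[:560]
        cv2.imwrite(f'pics/ov{n}2.png',im)
E
```

```text
t 5.6 p [0.4235 0.2864 0.1759] head 0.757 down 49.4 ywz -0.04 q [ 0.16  0.48  2.28  2.1   0.44 -0.99] F [-1.   0.5 -0.1] tip [0.4339 0.2963 0.1592]
wrist jig_pivot [(0.69, [0.6653, 0.3787, 0.0084], [389.0, 112.0]), (0.22, [0.7, 0.2799, 0.0216], [469.0, 127.0])]
wrist pull_ring []
top jig_pivot [(0.69, [0.6657, 0.3784, 0.0117], [279.0, 177.0])]
top pull_ring [(0.5, [0.5132, 0.2719, 0.0855], [318.0, 233.0])]
scene jig_pivot []
scene pull_ring [(0.48, [0.5042, 0.2724, 0.0869], [303.0, 216.0])]
```

View pics/ovwrist2.png

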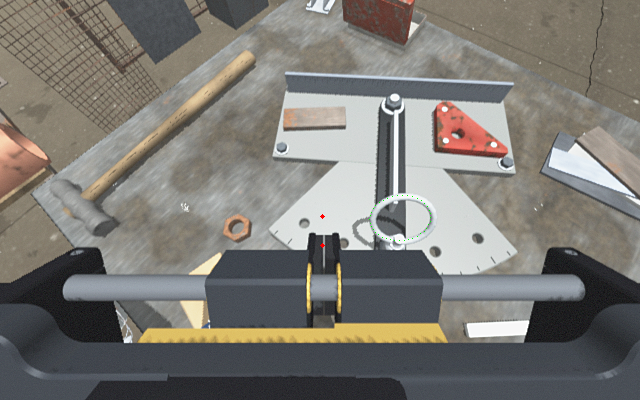

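View pics/ovscene2.png

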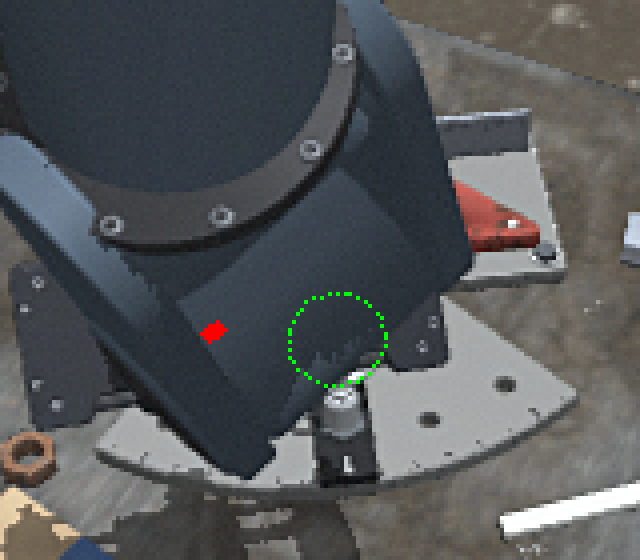

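The wrist view shows the predicted ring circle lying on the real ring at (403,219), so the ring estimate is good. The fingers at (323,245) are still short of the pre-pose and off to the left.

```bash
python3 - <<'E'
from h import *
ring=np.array([.5110,.273,.085])
for th in(.55,.62):
  for dn in (38,45):
    t=flip(th,np.radians(dn)); z=t.as_matrix()[:,2]
    print(th,dn,rel(ring-.075*z,t))
E
```

```text
0.55 38 [-28.1, 60.1, 32.2, -8.3, 11.7, 4.6]
0.55 45 [-19.0, 60.8, 30.8, -8.0, 4.7, 5.1]
0.62 38 [-28.4, 64.2, 31.7, -5.4, 11.6, 1.8]
0.62 45 [-19.3, 64.5, 30.4, -5.2, 4.6, 2.1]
```

Request:
move_arm --series "-6 16 8 -1.5 2.5 0.6; -13 32 16 -3 5 1.3; -20 48 24 -4.5 7.5 1.9; -26 63 32 -6 10 2.5; -26 63 32 -6 10 2.5; -26 63 32 -6 10 2.5; -26 63 32 -6 10 2.5; -26 63 32 -6 10 2.5"

```text
time: 6.72
position: [0.4634, 0.2412, 0.1333]
tool_rot: [0.864, 0.27, 0.406, -0.127]
ft_force: [-0.3, -0.3, 0.6]
grip_width: 0.0002
grip_force: 0.0
```

```bash
python3 - <<'E'
from h import *
pr()
ring=np.array([.5110,.273,.085])
for th in(.5,.6):
    t=flip(th,np.radians(40)); z=t.as_matrix()[:,2]
    print(th,rel(ring-.075*z,t))
E
```

```text
t 6.7167 p [0.4634 0.2412 0.1333] head 0.604 down 39.6 ywz 0.001 q [ 0.02  0.75  2.39  2.56  0.88 -1.57] F [-0.3 -0.3  0.6] tip [0.4773 0.2508 0.1193]
0.5 [0.0, -5.1, 0.2, -4.6, -0.4, 3.9]
0.6 [-0.2, 0.7, -0.1, -0.2, -0.4, 0.2]
```

Well placed and well conditioned. Pushing the closed fingertips through the ring.

Request:
move_arm --series "0 1 6 0 0 0; 0 1 12 0 0 0; 0 1 18 0 0 0; 0 1 24 0 0 0; 0 1 30 0 0 0; 0 1 35 0 0 0; 0 1 40 0 0 0; 0 1 40 0 0 0"

```text
time: 7.38
position: [0.49, 0.2573, 0.1054]
tool_rot: [0.864, 0.269, 0.406, -0.126]
ft_force: [-0.0, -0.0, -1.5]
grip_width: 0.0002
grip_force: 0.0
```

```bash
python3 - <<'E'
from h import *
o=pr()
c=robot.camera('wrist'); save(c,'wrist3')
print([(round(x['p'],2),np.round(x['xyz'],4).tolist()) for x in robot.tip_of(c,'pull_ring')])
r=R.from_quat(o['tool_rot']); print(r.inv().apply(np.array([.511,.273,.085])-o['position']))
cv2.imwrite('pics/c3.png',cv2.resize(c['img'][120:320,210:430,::-1],None,fx=2.8,fy=2.8,interpolation=2))
E
```

```text
t 7.3833 p [0.49   0.2573 0.1054] head 0.603 down 39.7 ywz -0.0 q [ 0.07  0.81  2.31  2.6   0.86 -1.56] F [-0.  -0.  -1.5] tip [0.504  0.2669 0.0913]
[]
[ 0.00103555 -0.00102111  0.03314337]
```

View pics/c3.png

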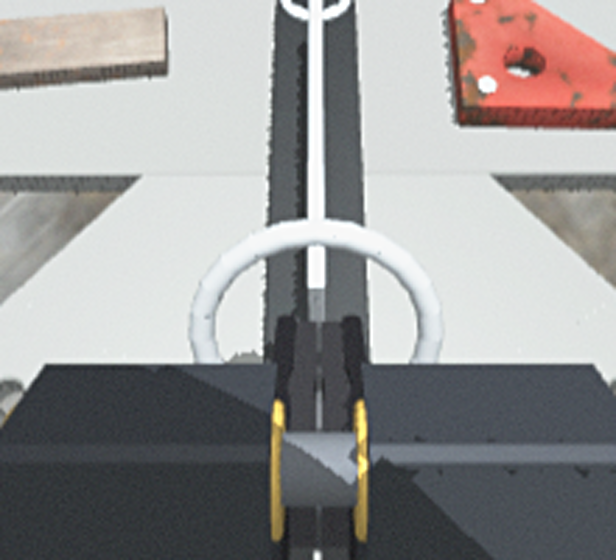

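The fingertips at (320,330) are centred in the ring (about 195 to 440 wide) and level with its opening. Advancing about 28 mm more.

Request:
move_arm --series "0 0 5 0 0 0; 0 0 10 0 0 0; 0 0 15 0 0 0; 0 0 20 0 0 0; 0 0 24 0 0 0; 0 0 28 0 0 0; 0 0 28 0 0 0"

```text
time: 8.07
position: [0.5077, 0.2694, 0.0877]
tool_rot: [0.864, 0.269, 0.406, -0.126]
ft_force: [-0.0, -0.2, -0.2]
grip_width: 0.0004
grip_force: 0.0
```

```bash
python3 - <<'E'
from h import *
o=pr(); r=R.from_quat(o['tool_rot']); print('up 10mm in tool',r.inv().apply([0,0,10]).round(2))
E
```

```text
t 8.0667 p [0.5077 0.2694 0.0877] head 0.603 down 39.7 ywz -0.0 q [ 0.1   0.84  2.26  2.62  0.84 -1.54] F [-0.  -0.2 -0.2] tip [0.5216 0.279  0.0737]
up 10mm in tool [ 7.69 -0.   -6.39]
```

Request:
move_arm --series "1.5 0 -1.3 0 0 0; 3.1 0 -2.6 0 0 0; 4.6 0 -3.8 0 0 0; 6.1 0 -5.1 0 0 0; 7.7 0 -6.4 0 0 0; 7.7 0 -6.4 0 0 0"

```text
time: 8.57
position: [0.5071, 0.2691, 0.0989]
tool_rot: [0.864, 0.269, 0.406, -0.126]
ft_force: [0.2, -0.0, -0.1]
grip_width: 0.0004
grip_force: 0.0
```

Request:
move_arm --series "0.8 0 -0.6 0 0 0; 1.5 0 -1.3 0 0 0; 2.3 0 -1.9 0 0 0; 3.1 0 -2.6 0 0 0; 3.1 0 -2.6 0 0 0"

```text
time: 8.98
position: [0.5071, 0.2691, 0.1024]
tool_rot: [0.865, 0.269, 0.406, -0.126]
ft_force: [0.5, 0.2, -0.1]
grip_width: 0.0003
grip_force: 0.0
```

Request:
move_arm --series "0.8 0 -0.6 0 0 0; 1.5 0 -1.3 0 0 0; 2.3 0 -1.9 0 0 0; 3.1 0 -2.6 0 0 0; 3.1 0 -2.6 0 0 0"

```text
time: 9.4
position: [0.5063, 0.2689, 0.1056]
tool_rot: [0.865, 0.269, 0.404, -0.126]
ft_force: [0.0, -0.1, -3.7]
grip_width: 0.0005
grip_force: 1.6
```

Contact came at a TCP z of about 0.105. Drawing the pin up about 14 mm.

Request:
move_arm --series "1.5 0 -1.3 0 0 0; 3.1 0 -2.6 0 0 0; 4.6 0 -3.8 0 0 0; 6.1 0 -5.1 0 0 0; 7.7 0 -6.4 0 0 0; 7.7 0 -6.4 0 0 0"

```text
time: 9.9
position: [0.5063, 0.2689, 0.1161]
tool_rot: [0.865, 0.269, 0.405, -0.126]
ft_force: [-1.5, -0.9, -6.0]
grip_width: 0.0003
grip_force: 3.3
```

Request:
move_arm --series "0.8 0 -0.6 0 0 0; 1.5 0 -1.3 0 0 0; 2.3 0 -1.9 0 0 0; 3.1 0 -2.6 0 0 0; 3.8 0 -3.2 0 0 0; 3.8 0 -3.2 0 0 0"

```text
time: 10.4
position: [0.5065, 0.269, 0.1211]
tool_rot: [0.865, 0.269, 0.405, -0.126]
ft_force: [-2.8, -1.5, -6.8]
grip_width: 0.0002
grip_force: 4.0
```

```bash
python3 - <<'E'
from h import *
o=pr()
c=robot.camera('wrist'); save(c,'wrist4')
for n in('wrist','top','scene'):
    c=robot.camera(n); print(n,[(round(x['p'],2),np.round(x['xyz'],4).tolist()) for x in robot.tip_of(c,'pull_ring')])
c=robot.camera('wrist')
cv2.imwrite('pics/c4.png',cv2.resize(c['img'][120:320,210:430,::-1],None,fx=2.8,fy=2.8,interpolation=2))
# arc plan from current commanded pose: rotate about the pivot by -0.262 (world z)
p0=o['position']; r0=R.from_quat(o['tool_rot']); piv=np.array([.6652,.379,0])
for k in range(1,9):
    for s in (-.262*k/8,):
        G=R.from_rotvec([0,0,s]); print(k,rel(piv+G.apply(p0-piv),G*r0,p0,r0))
E
```

```text
t 10.4 p [0.5065 0.269  0.1211] head 0.603 down 39.8 ywz -0.001 q [ 0.1   0.75  2.26  2.57  0.76 -1.47] F [-2.8 -1.5 -6.8] tip [0.5204 0.2785 0.107 ]
wrist []
top [(0.63, [0.5123, 0.276, 0.0983]), (0.43, [0.6026, 0.0134, -0.0016])]
scene []
1 [0.0, -6.3, 0.1, -1.4, 0.0, 1.2]
2 [0.2, -12.6, 0.3, -2.9, 0.0, 2.4]
3 [0.5, -18.9, 0.7, -4.3, 0.0, 3.6]
4 [1.0, -25.2, 1.2, -5.8, 0.0, 4.8]
5 [1.6, -31.5, 1.9, -7.2, 0.0, 6.0]
6 [2.3, -37.7, 2.8, -8.6, 0.0, 7.2]
7 [3.1, -43.9, 3.8, -10.1, 0.0, 8.4]
8 [4.1, -50.0, 5.0, -11.5, 0.0, 9.6]
```

View pics/c4.png

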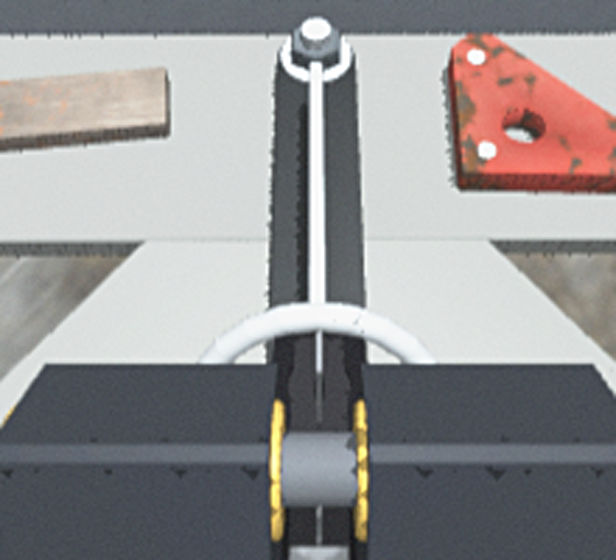

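The fingers are inside the ring with the top wire resting on them at about (320,320). The measured 6.8 N pull agrees with a draw of about 15 mm. Now swinging along the arc, half first.

Request:
move_arm --series "0 -3.1 0 -0.7 0 0.6; 0 -6.3 0.1 -1.4 0 1.2; 0.1 -9.5 0.2 -2.2 0 1.8; 0.2 -12.6 0.3 -2.9 0 2.4; 0.3 -15.8 0.5 -3.6 0 3; 0.5 -18.9 0.7 -4.3 0 3.6; 0.7 -22 0.9 -5 0 4.2; 1 -25.2 1.2 -5.8 0 4.8"

```text
time: 11.47
position: [0.4938, 0.2901, 0.1209]
tool_rot: [0.881, 0.21, 0.412, -0.099]
ft_force: [-4.1, -2.9, -7.2]
grip_width: 0.0002
grip_force: 4.3
```

```bash
python3 - <<'E'
from h import *
o=pr()
c=robot.camera('wrist'); save(c,'wrist5')
cv2.imwrite('pics/c5.png',cv2.resize(c['img'][80:320,170:470,::-1],None,fx=2,fy=2,interpolation=2))
piv=np.array([.6652,.379]); d=piv-o['position'][:2]; print('TCP azimuth about pivot',np.arctan2(d[1],d[0]), 'radius',np.hypot(*d),'start',np.arctan2(.379-.269,.6652-.5065))
E
```

```text
t 11.4667 p [0.4938 0.2901 0.1209] head 0.469 down 39.8 ywz -0.001 q [ 0.25  0.75  2.26  2.9   0.75 -1.53] F [-4.1 -2.9 -7.2] tip [0.5089 0.2977 0.1068]
TCP azimuth about pivot 0.4784630857554808 radius 0.19309057930446719 start 0.6061014746574448
```

View pics/c5.png

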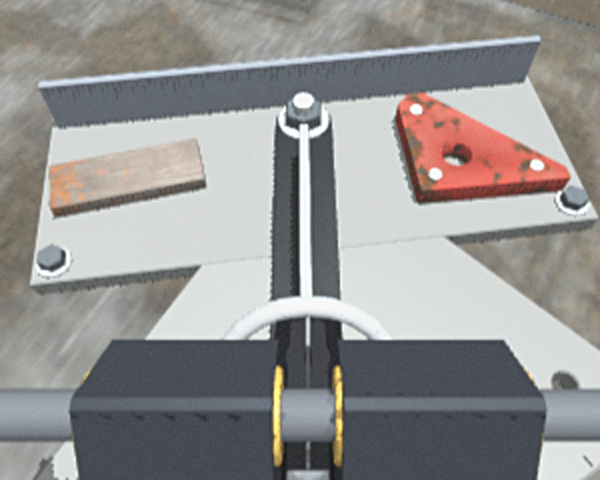

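The arm follows the hand, with the blade still in line with the ring at (305,300). Now the second half.

Request:
move_arm --series "0 -3.1 0 -0.7 0 0.6; 0 -6.3 0.1 -1.4 0 1.2; 0.1 -9.5 0.2 -2.2 0 1.8; 0.2 -12.6 0.3 -2.9 0 2.4; 0.3 -15.8 0.5 -3.6 0 3; 0.5 -18.9 0.7 -4.3 0 3.6; 0.7 -22 0.9 -5 0 4.2; 1 -25.2 1.2 -5.8 0 4.8"

```text
time: 12.18
position: [0.4836, 0.3132, 0.1209]
tool_rot: [0.893, 0.152, 0.418, -0.071]
ft_force: [-3.0, -2.7, -7.8]
grip_width: 0.0005
grip_force: 4.2
```

```bash
python3 - <<'E'
from h import *
o=pr()
piv=np.array([.6652,.379]); d=piv-o['position'][:2]; print('az',np.arctan2(d[1],d[0]), 'swing',.606-np.arctan2(d[1],d[0]))
c=robot.camera('wrist')
# arm direction: project blade edges at predicted angles, draw
im=c['img'][:,:,::-1].copy()
for a in (.603-.262,):
    u=np.array([-np.cos(a),-np.sin(a),0]); l=np.array([np.sin(a),-np.cos(a),0])
    for s in(-.017,.017):
        A=[tuple(int(round(v*16)) for v in proj(c,np.array([.6652,.379,.023])+u*k+l*s)) for k in(0.02,.236)]
        cv2.line(im,A[0],A[1],(0,255,0),1,cv2.LINE_AA,4)
save(c,'wrist6'); cv2.imwrite('pics/c6.png',cv2.resize(im[60:320,170:470],None,fx=2.3,fy=2.3,interpolation=2)[:600])
E
```

```text
t 12.1833 p [0.4836 0.3132 0.1209] head 0.338 down 39.8 ywz -0.0 q [ 0.41  0.74  2.23  3.23  0.71 -1.59] F [-3.  -2.7 -7.8] tip [0.4995 0.3188 0.1068]
az 0.34740525022200636 swing 0.2585947497779936
```

View pics/c6.png

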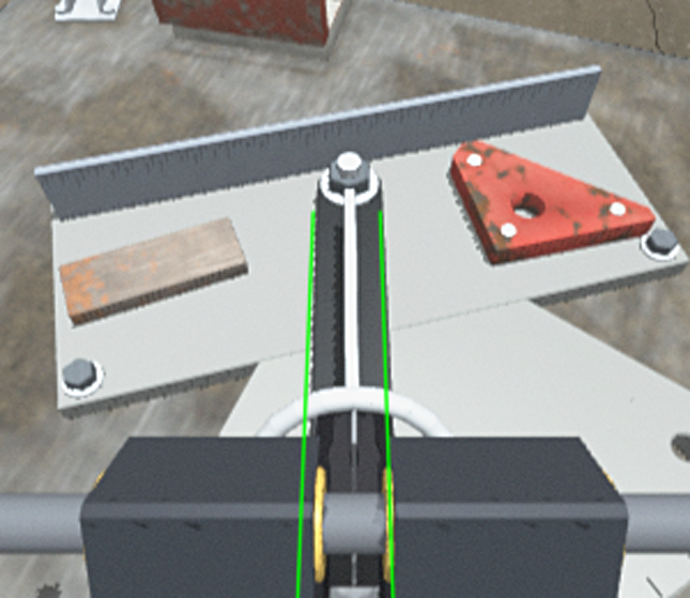

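The arm looks about 1 degree short of the predicted edges in green. I will nudge 3 mm further and then lower.

Request:
move_arm --series "0 -1 0 -0.2 0 0.2; 0 -2 0 -0.5 0 0.4; 0 -3 0 -0.7 0 0.6; 0 -3 0 -0.7 0 0.6"

```text
time: 12.57
position: [0.4825, 0.3163, 0.1209]
tool_rot: [0.894, 0.146, 0.418, -0.068]
ft_force: [-4.3, -2.1, -6.8]
grip_width: 0.0003
grip_force: 4.4
```

Request:
move_arm --series "-0.8 0 0.6 0 0 0; -1.5 0 1.3 0 0 0; -2.3 0 1.9 0 0 0; -3.1 0 2.6 0 0 0; -3.8 0 3.2 0 0 0; -4.6 0 3.8 0 0 0; -5.4 0 4.5 0 0 0; -5.4 0 4.5 0 0 0"

```text
time: 13.23
position: [0.4826, 0.3162, 0.1138]
tool_rot: [0.894, 0.146, 0.419, -0.068]
ft_force: [-4.6, -1.7, -6.3]
grip_width: 0.0004
grip_force: 4.2
```

Request:
move_arm --series "-0.8 0 0.6 0 0 0; -1.5 0 1.3 0 0 0; -2.3 0 1.9 0 0 0; -3.1 0 2.6 0 0 0; -3.8 0 3.2 0 0 0; -4.6 0 3.8 0 0 0; -4.6 0 3.8 0 0 0"

```text
time: 13.82
position: [0.4829, 0.3157, 0.1084]
tool_rot: [0.894, 0.145, 0.419, -0.068]
ft_force: [-5.4, -4.4, -5.2]
grip_width: 0.0005
grip_force: 3.9
```

```bash
python3 - <<'E'
from h import *
pr()
for n in('wrist','top','scene'):
    c=robot.camera(n); save(c,n+'7'); print(n,[(round(x['p'],2),np.round(x['xyz'],4).tolist()) for x in robot.tip_of(c,'pull_ring')])
E
```

```text
t 13.8167 p [0.4829 0.3157 0.1084] head 0.322 down 39.7 ywz -0.0 q [ 0.42  0.78  2.23  3.26  0.74 -1.59] F [-5.4 -4.4 -5.2] tip [0.499  0.321  0.0944]
wrist []
top [(0.4, [0.4884, 0.3179, 0.0889])]
scene [(0.41, [0.4842, 0.3165, 0.0857])]
```

The pin's load is still on the finger at a draw of about 3.5 mm, so the pin is already in the hole. Lowering the rest.

Request:
move_arm --series "-1.5 0.3 1.3 0 0 0; -3.1 0.6 2.6 0 0 0; -4.6 1 3.8 0 0 0; -6.1 1 5.1 0 0 0; -7.7 1 6.4 0 0 0; -9.2 1 7.7 0 0 0; -11 1 9 0 0 0; -11 1 9 0 0 0"

```text
time: 14.78
position: [0.4846, 0.3162, 0.0946]
tool_rot: [0.893, 0.146, 0.421, -0.069]
ft_force: [-0.9, 1.1, -1.0]
grip_width: 0.0007
grip_force: 0.0
```

```bash
python3 - <<'E'
from h import *
o=pr()
for n in('top','scene','wrist'):
    c=robot.camera(n); save(c,n+'8'); print(n,[(round(x['p'],2),np.round(x['xyz'],4).tolist()) for x in robot.tip_of(c,'pull_ring')])
im=c['img'][:,:,::-1].copy(); a=.603-.262
for h,col in((.085,(0,255,0)),(.095,(0,0,255))):
    ctr=np.array([.6652-.187*np.cos(a),.379-.187*np.sin(a),h]); f=tool(a,np.radians(30)).as_matrix()
    for b in np.linspace(0,6.28,60): cv2.circle(im,tuple(int(round(v)) for v in proj(c,ctr+.027*(f[:,0]*np.cos(b)+f[:,1]*np.sin(b)))),0,col,-1)
cv2.imwrite('pics/c8.png',cv2.resize(im[60:320,170:470],None,fx=2.3,fy=2.3,interpolation=2)[:600])
r=R.from_quat(o['tool_rot']); print(r.inv().apply(np.array([.6652-.187*np.cos(a),.379-.187*np.sin(a),.085])-o['position']))
E
```

```text
t 14.7833 p [0.4846 0.3162 0.0946] head 0.324 down 39.5 ywz -0.0 q [ 0.42  0.82  2.22  3.25  0.78 -1.58] F [-0.9  1.1 -1. ] tip [0.5007 0.3216 0.0806]
top [(0.66, [0.4899, 0.3164, 0.0815])]
scene [(0.47, [0.4829, 0.3175, 0.0839])]
wrist [(0.55, [0.6662, 0.3787, 0.0087])]
[-0.00468794  0.00114456  0.00937977]
```

View pics/c8.png

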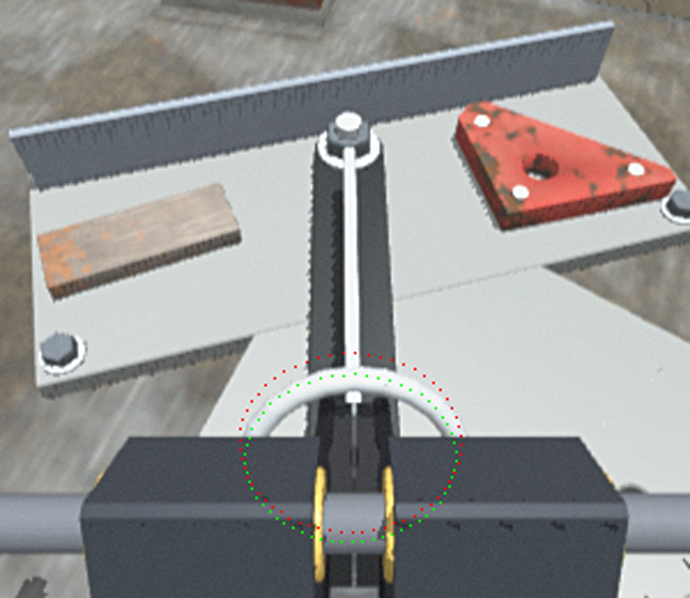

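The ring lies on the green home circle at +0.262 with no force left on the finger. I will centre the finger in the opening and withdraw along the tool axis.

Request:
move_arm --series "-2 0.5 0 0 0 0; -4 1 0 0 0 0; -4.5 1 -6 0 0 0; -4.5 1 -12 0 0 0; -4.5 1 -18 0 0 0; -4.5 1 -24 0 0 0; -4.5 1 -30 0 0 0; -4.5 1 -35 0 0 0"

```text
time: 15.75
position: [0.4546, 0.3051, 0.1136]
tool_rot: [0.894, 0.146, 0.419, -0.069]
ft_force: [-0.3, 0.3, -0.4]
grip_width: 0.0001
grip_force: 0.0
```

Request:
move_arm --series "0 0 -6 0 0 0; 0 0 -12 0 0 0; 0 0 -18 0 0 0; 0 0 -24 0 0 0; 0 0 -30 0 0 0; 0 0 -30 0 0 0"

```text
time: 16.25
position: [0.4322, 0.2976, 0.1327]
tool_rot: [0.894, 0.146, 0.419, -0.069]
ft_force: [0.3, -0.3, -0.8]
grip_width: 0.0006
grip_force: 0.0
```

```bash
python3 - <<'E'
from h import *
o=pr(); r=R.from_quat(o['tool_rot']); print('up 80',r.inv().apply([-20,0,80]).round(1))
E
```

```text
t 16.25 p [0.4322 0.2976 0.1327] head 0.324 down 39.8 ywz -0.0 q [ 0.44  0.73  2.35  3.26  0.82 -1.58] F [ 0.3 -0.3 -0.8] tip [0.4483 0.303  0.1186]
up 80 [ 49.3  -6.4 -65.8]
```

Request:
move_arm --series "8 0 -10 0 0 0; 16 0 -20 0 0 0; 24 0 -30 0 0 0; 32 0 -40 0 0 0; 40 0 -50 0 0 0; 48 0 -60 0 0 0; 48 0 -60 0 0 0"

```text
time: 16.83
position: [0.4188, 0.2932, 0.2097]
tool_rot: [0.893, 0.146, 0.421, -0.069]
ft_force: [0.3, 0.1, -0.4]
grip_width: 0.0006
grip_force: 0.0
```

```bash
python3 - <<'E'
from h import *
pr(); ims=[]
for n in('top','scene','wrist'):
    c=robot.camera(n); save(c,n+'9')
    for t in('pull_ring','flat_bar_centre','weld_magnet_centre','nut','soapstone','tape'): print(n,t,[(round(x['p'],2),np.round(x['xyz'],4).tolist()) for x in robot.tip_of(c,t)[:1]])
    im=c['img'][:,:,::-1].copy(); ims.append(im)
a=.603-.262; ctr=np.array([.6652-.187*np.cos(a),.379-.187*np.sin(a),.085]); f=tool(a,np.radians(30)).as_matrix()
for b in np.linspace(0,6.28,60): cv2.circle(ims[2],tuple(int(round(v)) for v in proj(c,ctr+.027*(f[:,0]*np.cos(b)+f[:,1]*np.sin(b)))),0,(0,255,0),-1)
cv2.imwrite('pics/c9.png',cv2.vconcat([cv2.resize(ims[2][60:300,150:490],(680,480)),cv2.resize(ims[0][130:290,200:480],(680,120))])) 
E
```

```text
t 16.8333 p [0.4188 0.2932 0.2097] head 0.325 down 39.5 ywz -0.001 q [ 0.44  0.47  2.34  3.32  0.55 -1.64] F [ 0.3  0.1 -0.4] tip [0.4349 0.2986 0.1957]
top pull_ring [(0.63, [0.4901, 0.3171, 0.0834])]
top flat_bar_centre [(0.59, [0.5843, 0.4516, 0.0143])]
top weld_magnet_centre [(0.65, [0.6663, 0.3807, 0.0151])]
top nut [(0.61, [0.4086, 0.4227, 0.0008])]
top soapstone [(0.44, [0.5182, 0.1295, -0.0008])]
top tape [(0.85, [0.6019, 0.0156, -0.0018])]
scene pull_ring [(0.6, [0.4841, 0.3157, 0.085])]
scene flat_bar_centre [(0.58, [0.6664, 0.3768, 0.0115])]
scene weld_magnet_centre [(0.91, [0.7016, 0.2829, 0.0192])]
scene nut [(0.68, [0.5212, 0.1215, 0.0012])]
scene soapstone [(0.47, [0.5251, 0.1198, -0.0015])]
scene tape [(0.56, [0.5976, 0.0138, -0.0001])]
wrist pull_ring []
wrist flat_bar_centre [(0.62, [0.5834, 0.4451, 0.0144])]
wrist weld_magnet_centre [(0.89, [0.6995, 0.282, 0.022])]
wrist nut []
wrist soapstone [(0.74, [0.5211, 0.1248, 0.0035])]
wrist tape [(0.62, [0.5998, 0.0168, -0.0002])]
```

View pics/c9.png

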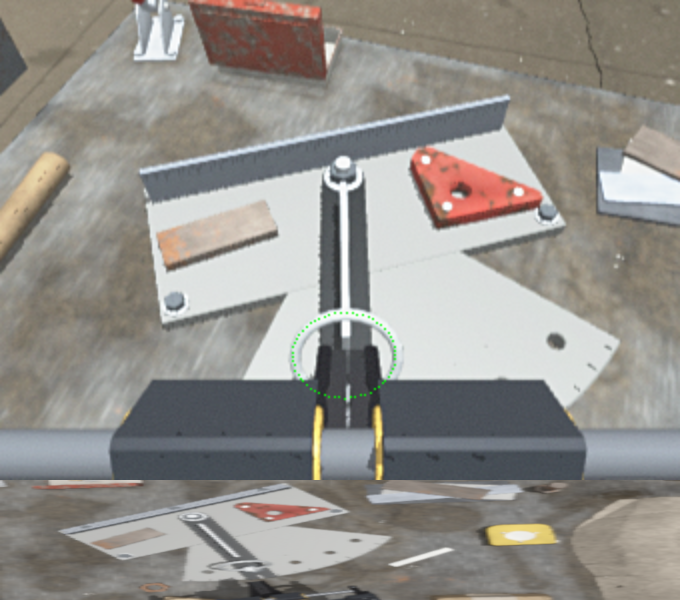

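The ring sits at the predicted home height of 85 mm at the +15 degree hole. The pieces have not moved and the hand is clear.

```bash
python3 -c "
from rig import robot
print(robot.hand_in())"
```

```text
the job is handed in; nothing more can be done
None
```

The jig arm is swung one hole (+15°) towards the flat bar's side, the cameras show the pin home there with nothing else moved and the hand clear, and the job was handed in at about 17 s; no verdict came back.

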